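# Put the bench tools back on their shadow-board tiles

## Robot

A 6-joint arm with a two-finger parallel gripper is mounted at the origin on a cart in front of the work surface, level with it; the furniture and walls round the work are solid. World frame = base frame: x ahead of the robot, y to its left, z up, the work surface at z = 0. Lengths are in m, angles in rad, forces in N, time in s.
With the tool pointing down it reaches from about 0.35 to 0.775 m from the base axis. Payload 7.3 kg.
Tool frame: the origin (TCP) lies at the very end of the fingers, on their centre line; the grasp point (between the pads) lies manip.pinch_z behind it (manip.pinch_z is the distance from the TCP to the grasp point, in m); z points along the fingers, y is the line along which they close (so a half turn about z gives the same grasp; the last joint's range is limited). The gripper opens to 92 mm and grips with 3 to 60 N. Pads are 19 mm wide; open, the fingers measure 130 mm over their backs; the gripper's body (75 mm by 190 mm) begins 47 mm behind the grasp point.
Start: joints at [-1.293, 0.342, 1.524, -0, 1.275, -0.146], TCP at [0.216, -0.479, 0.194] pointing down, gripper open.
Joint ranges: [-2.53, 2.53], [-0.77, 2.02], [0.04, 2.7], [-1, 4.14], [0.28, 2.66], [-3.11, 3.11]. Speed limits (rad/s): [2.57, 2.57, 3.14, 3.14, 3.14, 3.14].

## Interface

Orientations are given as a unit quaternion [w, x, y, z].
In Python, from workcell import manip gives the robot as it stands.
- The arm moves only by the tool step_arm, never from a script. Its argument "plan" is a list of rows, each a list of 3 entries, a list of its own where there are three numbers: the turn, a rotation vector about the tool's x, y, z in degrees, then the shift along the tool's x, y, z in cm, then the closure, from -1 (fully open) to 1 (shut). A call has 1 to 10 rows; each row is the pose to reach, as a shift and turn from the pose commanded when the call began, along the tool's axes at that moment; what a row does not reach only later rows make up. A row lasts 1/8 s, in which the tool goes at most 62.5 mm and 10.7 degrees, less where a joint would pass 70% of its speed; a pose out of reach is approached as far as the arm can. A call with a gripper value outside its range is refused whole. The fingers move at their own pace and stop on an object; "squeeze" is the grip in N (left out, the last holds). Time passes only in rows, so rows that repeat a pose let the fingers close. It gives the time, the measured TCP pose, the force, the opening and the grip force at its end, in the units of the state.
- manip.get_state(): the state, without advancing time (a new reading comes with each control period).
- manip.capture(name): name is "side" or "top" or "wrist"; returns the picture (400x640x3 uint8, red, green, blue); there is no depth.
- manip.camera_info(name): a dict with "fx", "fy", "cx", "cy" (pixels), "k1" (the pictures are not rectified: a ray, as slopes to the right and down, at radius r is drawn at 1 + k1 r^2 times it, then the intrinsics apply), "T" (4x4, takes a point from camera to world coordinates). Camera axes: x right, y up, looking along -z (the intrinsics and any distortion apply to the point x, -y, -z); pixel columns grow to the right and rows downward; lengths in m; the calibration is good to about 2 mm. A picture is of the moment at which its call begins: read the wrist's pose just before it. camera_info takes no time and is no camera call; for the wrist camera it gives the pose at the moment of the call.
- manip.job_done(): hands the job in; it is judged then, once.
The state is a dict: "time_s": time; "qpos": joint angles; "qd": joint speeds; "joint_torque": joint torques, N m; "tool_pos": TCP position; "orientation": TCP orientation; "contact_force": force on the tool from outside, world axes, zero at the start; "moment": the same for the moment, N m; "width": finger opening in m; "finger_force": force on a finger pad.
Only numpy, scipy, OpenCV 4.12 (cv2) and the standard library are available. Lean on these libraries where they do the work, as an engineer would, in place of code of your own. Each camera call takes 0.05 s, during which the arm holds its last target. There are 200 camera calls.

## Task

Tidy the bench: put the red side cutters, the blue precision screwdriver, the solder spool and the blue USB stick each back on the black tile with its own yellow silhouette, centred on the silhouette and lying the way round that it shows (jaws, shaft tip and plug at the silhouette's own jaws, tip and plug; the spool stands upright on its disc). Leave the red marker and the paste syringe that lie among them where they are.

Things in the scene. Friction and masses are not known exactly. Their poses are not given: they have to be found in the camera images.
- cutters_center (a point): Side cutters with red handles and a bright head, lying flat, 124 x 54 x 11 mm; loose, about 0.12 kg. Point at the centre of that outline, half-way up (5.5 mm); x points along the cutters to the jaws (jaw tips at x = +62 mm, handle ends at -62 mm), y across the two handles, z up. At the centre it measures about 50 mm across the outsides of both handles (rigid).
- driver_center (a point): Precision screwdriver with a blue handle and a thin steel shaft, lying, 140 mm long, 11 mm thick; loose. Point at the middle of its length, half-way up (5.5 mm); y points along it to the handle (shaft tip at y = -70 mm, handle end at +70 mm), z up. The handle reaches from the handle end to about the middle.
- spool_center (a point): Solder spool: black flanges with pale wire between, standing upright on a flange, 55 mm across, 38 mm high; loose. Point on its axis, half-way up (19 mm); z up. The top flange is the uppermost 6 mm.
- stick_center (a point): Blue USB stick with a pale metal plug, lying flat, 54 x 18 x 9 mm; loose. Point at its centre, half-way up (4.5 mm); y points along it away from the plug (plug end at y = -27 mm), x across, z up.
- tile_cutters_mark (a point): Fixed black rubber tile, 165 x 80 x 5 mm, with a flat yellow silhouette: a pair of side cutters with two spread handles, 124 x 54 mm. This point lies on the tile's top (5 mm above the worktop) under the jaw end of the silhouette; x points along the silhouette towards that end, z up. The silhouette's centre, which is the tile's centre, is 62 mm back along -x.
- tile_driver_mark (a point): Fixed black rubber tile, 165 x 80 x 5 mm, with a flat yellow silhouette: a slim screwdriver, 140 mm long, thick handle and thin shaft. This point lies on the tile's top (5 mm above the worktop) under the shaft tip of the silhouette; x points along the silhouette towards that end, z up. The silhouette's centre, which is the tile's centre, is 70 mm back along -x.
- tile_spool_mark (a point): Fixed black rubber tile, 165 x 80 x 5 mm, with a flat yellow silhouette: a plain disc 55 mm across. This point is the disc's and tile's centre on the tile's top (5 mm above the worktop); z up. Any turn of the spool will do.
- tile_stick_mark (a point): Fixed black rubber tile, 165 x 80 x 5 mm, with a flat yellow silhouette: a small USB stick 54 mm long, a body 18 mm wide with a narrower plug at one end. This point lies on the tile's top (5 mm above the worktop) under the plug end of the silhouette; x points along the silhouette towards that end, z up. The silhouette's centre, which is the tile's centre, is 27 mm back along -x.
- marker_center (a point): Red marker pen with a white band, lying, 134 mm long, 18 mm thick; a loose bystander that stays where it is. Point at its centre (9 mm up), y along it.
- syringe_center (a point): White and grey paste syringe, lying, 108 mm long, 16 mm thick; a loose bystander that stays where it is. Point at its centre (8 mm up), y along it.

How it is judged:
At the end, for the whole second after the job is handed in: All four rest flat (4 mm in height, 0.12 rad), released and still, on the tile with their own silhouette: centre within 12 mm of its centre along and across it and, but for the round spool, within 0.22 rad of its direction, head at its head (x of cutters_center in the frame of tile_cutters_mark between -0.074 and -0.05 m and y of cutters_center in the frame of tile_cutters_mark between -0.012 and 0.012 m and z of cutters_center in the frame of tile_cutters_mark between 0.0015 and 0.0095 m and angle between each of cutters_center, driver_center, spool_center, stick_center's own z axis and vertical below 0.12 rad and angle between the x axis of cutters_center and the x axis of tile_cutters_mark, either way round below 0.22 rad and x of tile_cutters_mark in the frame of cutters_center above 0 m and contact force between the fingers and cutters below 0.1 N and linear speed of each of cutters, driver, spool, stick below 0.02 m/s and x of driver_center in the frame of tile_driver_mark between -0.082 and -0.058 m and y of driver_center in the frame of tile_driver_mark between -0.012 and 0.012 m and z of driver_center in the frame of tile_driver_mark between 0.0015 and 0.0095 m and angle between the y axis of driver_center and the x axis of tile_driver_mark, either way round below 0.22 rad and y of tile_driver_mark in the frame of driver_center below 0 m and contact force between the fingers and driver below 0.1 N and x of spool_center in the frame of tile_spool_mark between -0.012 and 0.012 m and y of spool_center in the frame of tile_spool_mark between -0.012 and 0.012 m and z of spool_center in the frame of tile_spool_mark between 0.015 and 0.023 m and contact force between the fingers and spool below 0.1 N and x of stick_center in the frame of tile_stick_mark between -0.039 and -0.015 m and y of stick_center in the frame of tile_stick_mark between -0.012 and 0.012 m and z of stick_center in the frame of tile_stick_mark between 0.0005 and 0.0085 m and angle between the y axis of stick_center and the x axis of tile_stick_mark, either way round below 0.22 rad and y of tile_stick_mark in the frame of stick_center below 0 m and contact force between the fingers and stick below 0.1 N); the robot touches nothing.
It fails at once if the marker is moved more than 20 mm (distance of marker_center from where it was at the start of the episode above 0.02 m).
It fails at once if the syringe is moved more than 20 mm (distance of syringe_center from where it was at the start of the episode above 0.02 m).
It also fails if it takes over 106 s, if anything falls off the work surface, if the arm or the gripper's body presses on something with over 40 N, if the wrist force passes 120 N, or if a joint passes its speed limit or range.

## Working session

There is one attempt and no reset: what is moved stays moved. The work goes in short steps, Python scripts to look and compute and a tool call to move; the robot and the scene stay as the last step left them, time stands still between calls to the robot, and variables do not carry over. Pictures are saved under pics/ and viewed, at most 14 in all, crops included, and the job is handed in when it is done.

Besides the shell and the picture viewer there is one more tool, called after "Call:" as name([rows], argument=value, ...), one row to a line, values as JSON. step_arm: Moves the arm, as the interface text tells. Its arguments: {"type":"object","properties":{"plan":{"type":"array","items":{"type":"array"}},"squeeze":{"type":"number"}},"required":["plan"]}

```bash
mkdir -p pics
python3 - <<'E'
from workcell import manip
import cv2,numpy as np
for n in("top","side"):
    cv2.imwrite(f"pics/{n}0.png",manip.capture(n)[:,:,::-1])
    c=manip.camera_info(n);print(n,c)
s=manip.get_state();print(manip.pinch_z,s['orientation'],s['tool_pos'],s['width'],s['time_s'])
E
```

```text
top {'fx': 449.94630022954783, 'fy': 449.94630022954783, 'cx': 315.63869734006704, 'cy': 203.42248371217184, 'k1': -0.020506056960191338, 'T': array([[ 2.41704754e-02,  9.87073916e-01, -1.58432548e-01,
         3.37977163e-01],
       [-9.99684310e-01,  2.49520443e-02,  2.94552508e-03,
        -3.85279084e-04],
       [ 6.86066692e-03,  1.58311338e-01,  9.87365409e-01,
         1.18292079e+00],
       [ 0.00000000e+00,  0.00000000e+00,  0.00000000e+00,
         1.00000000e+00]])}
side {'fx': 471.6396632017177, 'fy': 471.6396632017177, 'cx': 314.2818624294563, 'cy': 198.22631053341584, 'k1': -0.05900611163977971, 'T': array([[-0.81341586,  0.33113153, -0.47823273, -0.1293788 ],
       [-0.58159438, -0.47729608,  0.65873851,  0.86273872],
       [-0.01012952,  0.81396582,  0.58082444,  0.81390504],
       [ 0.        ,  0.        ,  0.        ,  1.        ]])}
0.0188 [-6.71920974e-04  9.77639069e-01  2.10288845e-01 -4.23759176e-05] [ 0.21578773 -0.4781678   0.19372766] 0.09184601813116079 0.1
```

View pics/top0.png

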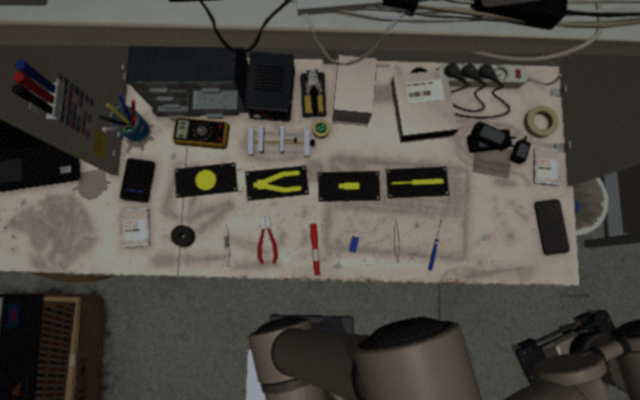

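View pics/side0.png

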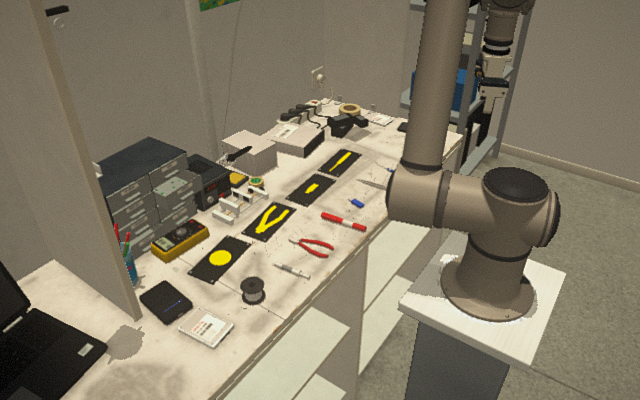

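The top view shows, left to right, spool (182,236), syringe (227,240), cutters (267,243), marker (315,248), stick (354,243), thin tweezers-like item (396,240) and driver (435,245). The tiles are spool (205,180), cutters (277,182), stick (348,185) and driver (417,182).

```bash
cat > h.py <<'E'
from workcell import manip
import cv2,numpy as np
from scipy.spatial.transform import Rotation as R
def pix2w(c,uv,z):
    uv=np.atleast_2d(np.array(uv,float))
    K=np.array([[c['fx'],0,c['cx']],[0,c['fy'],c['cy']],[0,0,1]])
    p=cv2.undistortPoints(uv[:,None],K,np.array([c['k1'],0,0,0,0]))[:,0]
    d=np.c_[p[:,0],-p[:,1],-np.ones(len(p))]@c['T'][:3,:3].T
    o=c['T'][:3,3]
    return (o+d*((z-o[2])/d[:,2])[:,None])[:,:2]
def comps(m,amin):
    n,l,s,ce=cv2.connectedComponentsWithStats(m.astype(np.uint8))
    return [(np.argwhere(l==i)[:,::-1],s[i],ce[i]) for i in range(1,n) if s[i,4]>=amin]
def hsv(im): return cv2.cvtColor(im,cv2.COLOR_RGB2HSV).astype(int)
def masks(im):
    H,S,V=np.moveaxis(hsv(im),2,0)
    return {'yellow':(abs(H-29)<7)&(S>150)&(V>90),'red':((H<8)|(H>172))&(S>140)&(V>60),'blue':(abs(H-110)<15)&(S>110)&(V>40)}
def axis(P):
    """centre of extent box along principal axis, direction, extents, skew"""
    m=P.mean(0);w,v=np.linalg.eigh(np.cov((P-m).T));d=v[:,1];n=np.array([-d[1],d[0]])
    a=(P-m)@d;b=(P-m)@n
    c=m+d*(a.max()+a.min())/2+n*(b.max()+b.min())/2
    return c,d,np.ptp(a),np.ptp(b),np.mean(a**3)/np.mean(a**2)**1.5
E
python3 - <<'E'
from h import *
im=cv2.imread('pics/top0.png')[:,:,::-1].copy();c=manip.camera_info('top')
for k,m in masks(im).items():
    m[:150]=0;m[290:]=0;m[:,:160]=0;m[:,480:]=0
    for p,s,ce in comps(m,12):
        P=pix2w(c,p,0.005);C,d,l,w,sk=axis(P)
        print(k,s,np.round(C,3),np.degrees(np.arctan2(d[1],d[0])).round(1),round(l,3),round(w,3),round(sk,2))
print('spool',pix2w(c,[182,236],0.038),'syr',pix2w(c,[[227,226],[228,260]],0.008),'tw',pix2w(c,[[396,222],[398,262]],0))
print('jaws',pix2w(c,[266,219],0.005),'tip',pix2w(c,[440,221],0.005))
cv2.imwrite('pics/top0c.png',cv2.resize(im[155:285,165:465,::-1],None,fx=2.6,fy=2.6,interpolation=cv2.INTER_CUBIC))
E
```

```text
yellow [195 170  21  20 326] [0.584 0.292] 46.2 0.055 0.053 0.01
yellow [254 171  47  21 426] [0.582 0.101] 97.5 0.123 0.055 -0.05
yellow [392 179  52   6 180] [ 0.593 -0.275] 94.1 0.137 0.013 0.48
yellow [339 183  20   6 112] [ 0.578 -0.09 ] 91.6 0.051 0.014 0.08
red [311 224   6  25 125] [ 0.44  -0.001] -174.1 0.064 0.014 0.06
red [258 230   6  33  81] [0.411 0.137] 178.2 0.083 0.014 -0.28
red [268 230   9  33  83] [0.413 0.106] -167.0 0.085 0.013 -0.2
red [314 262   6  13  61] [ 0.358 -0.01 ] -173.0 0.032 0.012 0.08
blue [350 237   8  15  80] [ 0.422 -0.105] 167.3 0.036 0.015 -0.04
blue [429 245   7  25  61] [ 0.393 -0.312] 166.4 0.064 0.007 -0.07
spool [[0.42907155 0.33447265]] syr [[0.46068962 0.22702025]
 [0.37229971 0.21959175]] tw [[ 0.48332153 -0.21803341]
 [ 0.37818939 -0.22290287]]
jaws [[0.4821136  0.12587923]] tip [[ 0.48823845 -0.33377213]]
```

View pics/top0c.png

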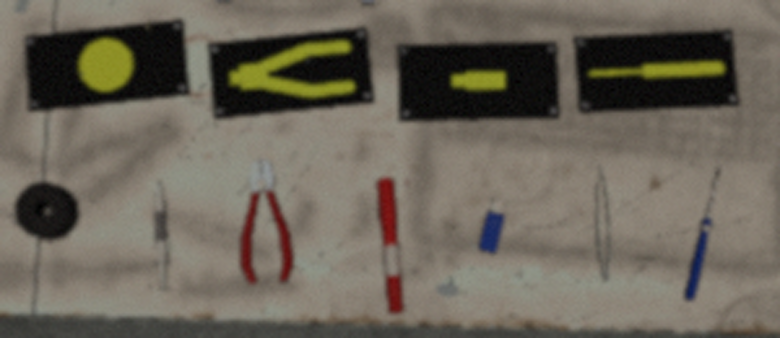

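The crop shows cutters jaws, stick plug and driver tip all pointing away from the robot (+x), with the silhouettes' heads pointing left (+y), so each item turns about +90°. I'll look at the driver from near first.

Call:
step_arm([
  [[0,0,38],[26,-5.6,-3],-1],
  [[0,0,38],[26,-5.6,-3],-1],
  [[0,0,38],[26,-5.6,-3],-1],
  [[0,0,38],[26,-5.6,-3],-1],
  [[0,0,38],[26,-5.6,-3],-1],
  [[0,0,38],[26,-5.6,-3],-1],
  [[0,0,38],[26,-5.6,-3],-1],
  [[0,0,38],[26,-5.6,-3],-1],
])

```text
time_s: 1.1
tool_pos: [0.4289, -0.3213, 0.224]
orientation: [-0.0, 0.993, -0.12, -0.0]
contact_force: [-0.8, 0.4, 0.1]
width: 0.0918
finger_force: 0.0
```

```bash
cat >> h.py <<'E'
def yaw():
    r=R.from_quat(manip.get_state()['orientation'],scalar_first=True).as_matrix()
    return np.degrees(np.arctan2(r[1,0],r[0,0]))
def go(x,y,z,yw):
    """print tool-frame move to a world target"""
    s=manip.get_state();r=R.from_quat(s['orientation'],scalar_first=True)
    d=r.inv().apply(np.array([x,y,z])-s['tool_pos'])*100
    f=np.radians(yw);want=R.from_matrix(np.array([[np.cos(f),np.sin(f),0],[np.sin(f),-np.cos(f),0],[0,0,-1]]))
    print('turn',(r.inv()*want).as_rotvec(degrees=True).round(1),'shift',d.round(2))
def look(n):
    im=manip.capture('wrist');c=manip.camera_info('wrist');cv2.imwrite(f'pics/{n}.png',im[:,:,::-1]);return im,c
E
python3 - <<'E'
from h import *
im,c=look('w1');print(c,manip.get_state()['time_s'])
E
```

```text
{'fx': 299.4698082500667, 'fy': 299.4698082500667, 'cx': 319.3787080142377, 'cy': 198.55704428016887, 'k1': -0.04859671859573307, 'T': array([[-2.40419884e-01,  9.40577823e-01,  2.39815843e-01,
         4.93120646e-01],
       [-9.70668746e-01, -2.32793230e-01, -6.00790908e-02,
        -3.36484539e-01],
       [-6.81555879e-04, -2.47225951e-01,  9.68957617e-01,
         4.14211616e-01],
       [ 0.00000000e+00,  0.00000000e+00,  0.00000000e+00,
         1.00000000e+00]])} 1.15
```

View pics/w1.png

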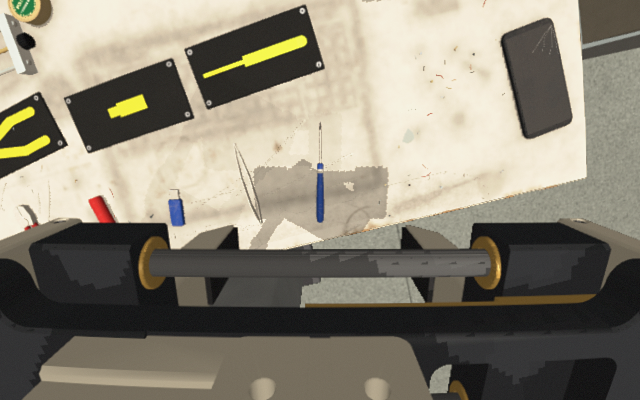

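Sharp wrist view: driver (320,120)–(320,222), driver silhouette (203,77)–(308,42), stick (176,190–226), stick silhouette (108–147,105).

```bash
cat >> h.py <<'E'
def report(im,c,zs,amin=60,maxrow=235):
    for k,m in masks(im).items():
        m[maxrow:]=0
        for p,s,ce in comps(m,amin):
            P=pix2w(c,p,zs.get(k,0.005));C,d,l,w,sk=axis(P)
            print(k,s,'px',ce.round(0),'C',C.round(4),'ang',np.degrees(np.arctan2(d[1],d[0])).round(1),'L',l.round(4),'W',w.round(4),'skew',round(sk,2))
E
python3 - <<'E'
from h import *
im=cv2.imread('pics/w1.png')[:,:,::-1].copy();c=manip.camera_info('wrist')
report(im,c,{'blue':.0055})
g=cv2.cvtColor(im,cv2.COLOR_RGB2GRAY)
# driver tip: dark column pixels above handle
for r in range(116,166,6): print(r,308+g[r,308:334].argmin(),g[r,308:334].min(),int(np.median(g[r,308:334])))
print('tip',pix2w(c,[320.5,122.5],.0055),'plug',pix2w(c,[[171,189],[180,189]],.0045))
print(g[184:204,168:186])
E
```

```text
yellow [ 203   35  104   43 1034] px [263.  54.] C [ 0.592  -0.2743] ang 94.0 L 0.1416 W 0.0146 skew 0.44
yellow [107  94  41  25 558] px [128. 107.] C [ 0.577  -0.0903] ang 92.8 L 0.0557 W 0.0196 skew 0.14
yellow [  0 106  35  35 452] px [ 15. 120.] C [0.6044 0.0781] ang 103.4 L 0.0755 W 0.0201 skew 0.02
yellow [  0 135  51  24 549] px [ 25. 148.] C [0.5652 0.0804] ang 90.0 L 0.0894 W 0.0209 skew -0.01
red [ 89 196  26  27 382] px [101. 210.] C [0.4504 0.0041] ang -168.9 L 0.0447 W 0.0246 skew 0.04
blue [317 174   6  48 273] px [320. 198.] C [ 0.3927 -0.3116] ang 166.0 L 0.0683 W 0.0072 skew -0.0
blue [169 199  15  27 310] px [176. 212.] C [ 0.422  -0.1058] ang 165.4 L 0.0392 W 0.0186 skew -0.01
116 318 205 210
122 320 154 218
128 320 104 219
134 319 178 221
140 319 177 222
146 321 175 224
152 321 157 225
158 321 170 224
164 318 73 207
tip [[ 0.49269209 -0.33762401]] plug [[ 0.45585669 -0.11016014]
 [ 0.45269854 -0.12283321]]
[[219 218 217 214 215 214 219 223 230 233 233 232 232 232 232 232 232 232]
 [218 217 215 215 215 215 217 225 230 232 232 230 231 229 230 229 228 228]
 [215 215
[... 641 characters left out ...]
212 216 213 213 215 218]
 [223 220 222 220 220 221 222 222 223 203 148 177 215 217 210 211 211 214]
 [224 224 225 219 221 223 222 222 221 209 156 137 198 219 212 207 209 212]
 [223 223 222 219 221 222 221 221 223 225 178 132 192 221 218 213 210 213]
 [224 221 219 218 217 218 216 218 218 219 171  99 129 197 218 216 215 212]
 [210 142 124 141 144 136 119 117 117 120  93  55  58 111 193 219 216 214]
 [176  97  82  94 100 103  97  95  94  93  88  68  45  57 140 206 216 215]
 [132  88  88  91  96 103 105 102 102 100 109  90  54  44 121 201 218 216]
 [141  92  90  95  93  97 100 106 104 104 109  92  55  44 120 204 221 217]
 [141  93  92  96  92  98  96 105 105 106 103  86  55  46 117 204 223 218]]
```

```bash
python3 -c "
from h import *
go(.41,-.3165,.003,-14)"
```

```text
turn [-0.   0.   0.2] shift [-1.950e+00 -2.000e-02  2.212e+01]
```

Call:
step_arm([
  [[0,0,0.2],[-1.95,0,6],0],
  [[0,0,0.2],[-1.95,0,12],0],
  [[0,0,0.2],[-1.95,0,17],0],
  [[0,0,0.2],[-1.95,0,20],0],
  [[0,0,0.2],[-1.95,0,22],0],
  [[0,0,0.2],[-1.95,0,22.1],0],
  [[0,0,0.2],[-1.95,0,22.1],1],
  [[0,0,0.2],[-1.95,0,22.1],1],
  [[0,0,0.2],[-1.95,0,22.1],1],
  [[0,0,0.2],[-1.95,0,22.1],1],
], squeeze=20)

```text
time_s: 2.4
tool_pos: [0.4111, -0.3162, 0.0038]
orientation: [0.0, 0.993, -0.121, 0.0]
contact_force: [0.0, -0.4, 0.4]
width: 0.0105
finger_force: 0.0
```

```bash
python3 -c "
from h import *
s=manip.get_state();print(s['width'],s['finger_force'],s['tool_pos'])
go(.593,-.291,.10,94);go(.593,-.291,.010,94)"
```

```text
0.01051286046521162 0.0 [ 0.41113279 -0.31615471  0.00376705]
turn [ 1.000e-01  0.000e+00 -1.079e+02] shift [17.06 -6.81 -9.61]
turn [ 1.000e-01  0.000e+00 -1.079e+02] shift [17.05 -6.81 -0.61]
```

Call:
step_arm([
  [[0,0,0],[0,0,0],1],
  [[0,0,0],[0,0,-3],1],
  [[0,0,-10],[1,0,-9.6],1],
  [[0,0,-20],[6,-2,-9.6],1],
  [[0,0,-30],[11,-4,-9.6],1],
  [[0,0,-40],[17.05,-6.8,-9.6],1],
  [[0,0,-50],[17.05,-6.8,-9.6],1],
  [[0,0,-60],[17.05,-6.8,-9.6],1],
  [[0,0,-70],[17.05,-6.8,-9.6],1],
  [[0,0,-80],[17.05,-6.8,-9.6],1],
])

```text
time_s: 3.65
tool_pos: [0.5927, -0.2908, 0.099]
orientation: [-0.0, 0.837, 0.548, -0.0]
contact_force: [-0.1, -0.3, 0.5]
width: 0.0008
finger_force: 0.0
```

```bash
python3 -c "
from h import *
go(.593,-.291,.009,94)"
```

```text
turn [ -0.   -0.  -27.6] shift [-0.01  0.04  9.  ]
```

Fingers shut to 0.8 mm: the grasp missed. I'll go back and look.

Call:
step_arm([
  [[0,0,10],[-6,2,-6],-1],
  [[0,0,20],[-9,7,-12],-1],
  [[0,0,30],[-9,12,-12],-1],
  [[0,0,40],[-9,16,-12],-1],
  [[0,0,50],[-9,16,-12],-1],
  [[0,0,60],[-9,16,-12],-1],
  [[0,0,70],[-9,16,-12],-1],
  [[0,0,80],[-9,16,-12],-1],
  [[0,0,80],[-9,16,-12],-1],
])

```text
time_s: 4.78
tool_pos: [0.6973, -0.4347, 0.216]
orientation: [0.001, 0.992, -0.123, 0.002]
contact_force: [-0.0, 0.4, -0.9]
width: 0.0857
finger_force: 0.0
```

Run:
```python
from h import *
s=manip.get_state();im,c=look('w2');report(im,c,{'blue':.0055});print(s['tool_pos'],yaw(),s['time_s'])
```

```text
[ 0.69729803 -0.43470572  0.21603762] -14.329864514201757 4.775
```

View pics/w2.png

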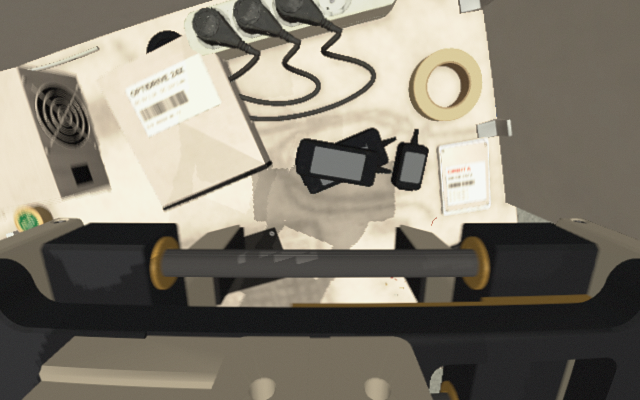

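I moved the wrong way: the view shows only the back of the bench. I'll compute the move to the earlier look pose.

```bash
python3 -c "
from h import *
go(.40,-.30,.224,-14)"
```

```text
turn [ 0.1 -0.2 -0.3] shift [-32.13  -5.7   -0.94]
```

Call:
step_arm([
  [[0.1,-0.2,-0.3],[-32.1,-5.7,-0.9],-1],
  [[0.1,-0.2,-0.3],[-32.1,-5.7,-0.9],-1],
  [[0.1,-0.2,-0.3],[-32.1,-5.7,-0.9],-1],
  [[0.1,-0.2,-0.3],[-32.1,-5.7,-0.9],-1],
  [[0.1,-0.2,-0.3],[-32.1,-5.7,-0.9],-1],
  [[0.1,-0.2,-0.3],[-32.1,-5.7,-0.9],-1],
  [[0.1,-0.2,-0.3],[-32.1,-5.7,-0.9],-1],
])

```text
time_s: 5.7
tool_pos: [0.3965, -0.3004, 0.2242]
orientation: [-0.0, 0.993, -0.118, 0.0]
contact_force: [-0.3, -0.0, 0.7]
width: 0.0918
finger_force: 0.0
```

Run:
```python
from h import *
s=manip.get_state();im,c=look('w3');report(im,c,{'blue':.0055});print(s['tool_pos'],yaw(),s['time_s'])
```

```text
yellow [ 211    4  107   46 1226] px [272.  25.] C [ 0.5896 -0.2732] ang 93.9 L 0.1421 W 0.0162 skew 0.38
yellow [113  65  41  27 639] px [134.  78.] C [ 0.5744 -0.0894] ang 92.9 L 0.0562 W 0.0212 skew 0.13
yellow [  0  78  39  40 566] px [17. 94.] C [0.6007 0.0827] ang 104.3 L 0.0823 W 0.0214 skew 0.05
yellow [  0 107  54  27 663] px [ 26. 122.] C [0.5629 0.0835] ang 89.8 L 0.0937 W 0.0217 skew -0.01
red [ 93 172  32  45 597] px [108. 193.] C [0.4371 0.0039] ang -173.9 L 0.0657 W 0.0214 skew 0.08
red [ 34 199  21  22 143] px [ 44. 210.] C [0.4382 0.1148] ang -157.1 L 0.0362 W 0.0106 skew -0.07
red [ 27 203  12  25 146] px [ 32. 215.] C [0.4357 0.1372] ang 167.9 L 0.0378 W 0.0123 skew -0.11
blue [326 149   6  49 278] px [329. 174.] C [ 0.3905 -0.3107] ang 166.3 L 0.067 W 0.0074 skew -0.03
blue [175 175  15  27 323] px [182. 188.] C [ 0.4192 -0.1049] ang 165.8 L 0.0377 W 0.0185 skew -0.0
[ 0.39652997 -0.30038691  0.22421911] -13.550685262612896 5.7
```

View pics/w3.png

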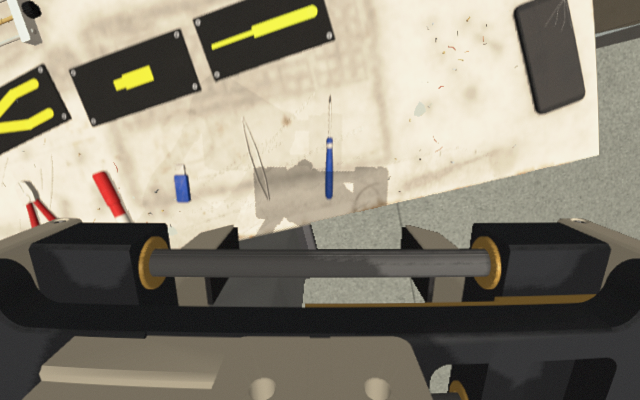

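The driver is unmoved at (329,95–198). The lift started before the fingers had closed. I'll retry lower, nearer the handle's middle, and close for longer.

```bash
python3 -c "
from h import *
go(.40,-.313,.001,-14)"
```

```text
turn [-0.  -0.   0.4] shift [ 0.72  1.16 22.35]
```

Call:
step_arm([
  [[0,0,0.4],[0.7,1.15,6],0.3],
  [[0,0,0.4],[0.7,1.15,12],0.3],
  [[0,0,0.4],[0.7,1.15,18],0.3],
  [[0,0,0.4],[0.7,1.15,21.5],0.3],
  [[0,0,0.4],[0.7,1.15,22.3],0.3],
  [[0,0,0.4],[0.7,1.15,22.35],1],
  [[0,0,0.4],[0.7,1.15,22.35],1],
  [[0,0,0.4],[0.7,1.15,22.35],1],
  [[0,0,0.4],[0.7,1.15,22.35],1],
  [[0,0,0.4],[0.7,1.15,22.35],1],
], squeeze=25)

```text
time_s: 7.0
tool_pos: [0.404, -0.3153, 0.0008]
orientation: [0.0, 0.993, -0.122, 0.001]
contact_force: [0.5, 0.5, -0.0]
width: 0.0012
finger_force: 0.0
```

Call:
step_arm([
  [[0,0,0],[0,0,0],1],
  [[0,0,0],[0,0,0],1],
])

```text
time_s: 7.25
tool_pos: [0.4038, -0.3152, 0.0004]
orientation: [0.0, 0.993, -0.122, 0.001]
contact_force: [-0.1, -0.3, 0.3]
width: 0.0004
finger_force: 0.0
```

```bash
python3 -c "
from h import *
s=manip.get_state();print(s['width'],s['finger_force'],s['tool_pos'])
go(.593,-.301,.10,94);go(.593,-.301,.008,94)"
```

```text
0.00038626187210991406 0.0 [ 4.03835592e-01 -3.15160675e-01  3.51743933e-04]
turn [ 1.00e-01 -1.00e-01 -1.08e+02] shift [18.03 -5.95 -9.94]
turn [ 1.00e-01 -1.00e-01 -1.08e+02] shift [18.01 -5.95 -0.74]
```

Run:
```python
from h import *
im,c=look('w4');report(im,c,{'blue':.0055},maxrow=400)
s=cv2.imread('pics/w4.png')
t=manip.capture('side')
cv2.imwrite('pics/w4b.png',np.hstack([cv2.resize(s,(400,250)),cv2.resize(t[100:300,340:500,::-1],(312,250))]))
```

```text
blue [314 169  12  13 142] px [320. 175.] C [ 0.4367 -0.3228] ang 148.9 L 0.0087 W 0.0081 skew -0.04
blue [313 192  15  57 478] px [320. 212.] C [ 0.4077 -0.3157] ang 165.3 L 0.0383 W 0.0091 skew 0.57
```

View pics/w4b.png

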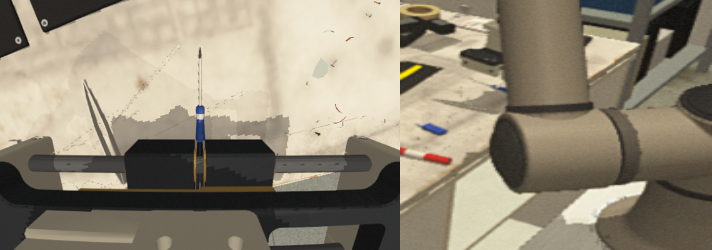

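Run:
```python
import cv2
s=cv2.imread('pics/w4.png')[150:330,240:400]
cv2.imwrite('pics/w4c.png',cv2.resize(s,None,fx=3.3,fy=3.3))
```

```text
(no output)
```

View pics/w4c.png

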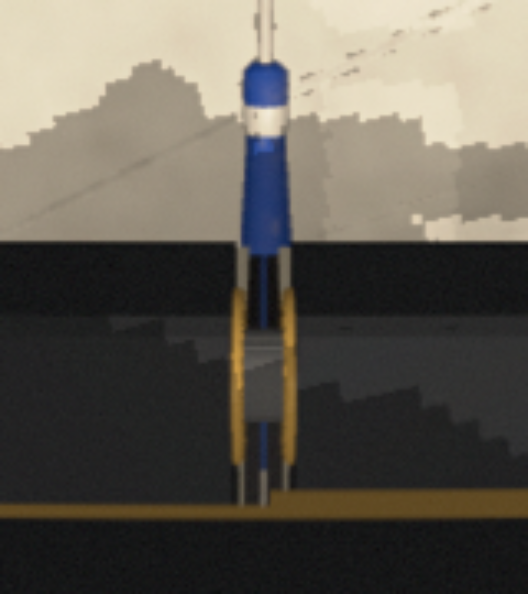

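The fingers (crop centre) are shut with the blue handle passing beneath them, so their tips appear higher than the driver. I'll open and feel downward carefully.

Call:
step_arm([
  [[0,0,0],[0,0,0],0.3],
  [[0,0,0],[0,0,0],0.3],
  [[0,0,0],[0,0,0],0.3],
  [[0,0,0],[0,0,0],0.3],
  [[0,0,0],[0,0,0.2],0.3],
  [[0,0,0],[0,0,0.2],0.3],
])

```text
time_s: 8.1
tool_pos: [0.4037, -0.3151, -0.0018]
orientation: [-0.0, 0.993, -0.122, 0.001]
contact_force: [0.0, 0.2, -0.1]
width: 0.032
finger_force: 0.0
```

Run:
```python
from h import *
im,c=look('w5');report(im,c,{'blue':.0055},maxrow=400);print(manip.get_state()['joint_torque'])
s=cv2.imread('pics/w5.png')[150:330,220:420]
cv2.imwrite('pics/w5c.png',cv2.resize(s,None,fx=3,fy=3))
```

```text
blue [314 170  13  12 142] px [320. 176.] C [ 0.4366 -0.3228] ang 105.4 L 0.0089 W 0.0087 skew -0.0
blue [313 192  15  58 785] px [320. 222.] C [ 0.408  -0.3157] ang 165.8 L 0.0386 W 0.0092 skew -0.08
blue [314 278  14  16 185] px [320. 284.] C [ 0.3631 -0.3047] ang 164.8 L 0.0116 W 0.0089 skew 0.18
[-1.03020346e-03 -4.62573874e+01 -1.64833957e+01  5.54024172e-02
 -6.06371672e-02 -2.01294239e-05]
```

View pics/w5c.png

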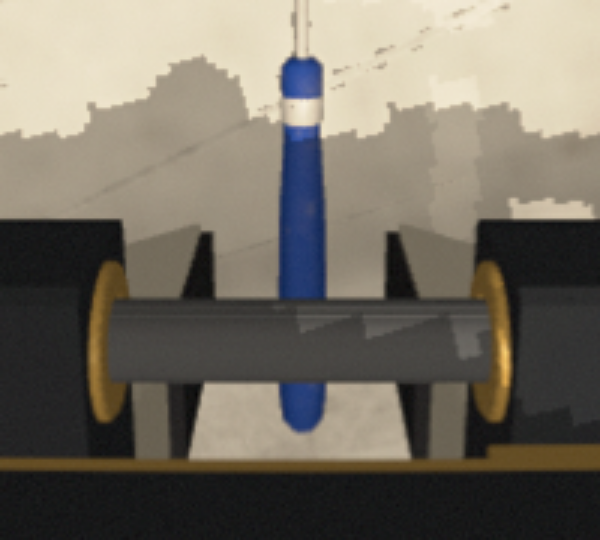

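Tip gap at row ~227 (58 px for 32 mm) puts the physical tips about 30 mm above the bench though TCP z reads -2 mm. No contact force is felt either, so I'll go on down under guard.

Call:
step_arm([
  [[0,0,0],[0,0,0.5],0.3],
  [[0,0,0],[0,0,1],0.3],
  [[0,0,0],[0,0,1],0.3],
])

```text
time_s: 8.52
tool_pos: [0.4035, -0.3149, -0.0122]
orientation: [-0.0, 0.993, -0.122, 0.0]
contact_force: [0.7, 0.3, 0.5]
width: 0.0318
finger_force: 0.0
```

Call:
step_arm([
  [[0,0,0],[0,0,0.4],0.3],
  [[0,0,0],[0,0,0.8],0.3],
  [[0,0,0],[0,0,0.8],0.3],
])

```text
time_s: 8.9
tool_pos: [0.4037, -0.315, -0.02]
orientation: [-0.0, 0.993, -0.122, 0.001]
contact_force: [0.3, -0.1, 0.0]
width: 0.032
finger_force: 0.0
```

Run:
```python
from h import *
im,c=look('w6');s=manip.get_state();print(s['contact_force'],s['tool_pos'],c['T'][:3,3])
g=cv2.cvtColor(im,cv2.COLOR_RGB2GRAY)
for r in range(205,260,6):
    row=g[r]; print(r,''.join('%4d'%v for v in row[276:300:2]),'|',''.join('%4d'%v for v in row[336:366:2]))
```

```text
[-0.07204168 -0.56222617 -0.51792994] [ 0.40378037 -0.31511052 -0.01979821] [ 0.46755746 -0.33039155  0.17040197]
205  150 150 149 144 147 152 155 155 152 155 155 155 |  150 151 150 148 148 149 150 149 152 153 152 150 149 151 149
211  151 150 151 153 152 152 149 148 150 150 150 152 |  147 148 148 148 148 147 146 146 147 148 148 146 147 144 145
217  153 152 152 151 149 150 149 148 148 148 149 150 |  145 143 144 143 142 143 143 142 141 141 143 142 145 145 145
223  150 152 150 148 147 146 145 148 148 148 147 148 |  145 143 143 145 143 144 141 140 139 141 141 141 141 142 143
229  106 108 109 108 108  49  13  49 146 146 146 146 |  139 138 140 141 139 134 103  16  31 105 110 108 108 108 108
235  110 108 108 109  58  18  23  34 145 144 142 143 |  135 136 134 134 137 137  78  18  18  34 105 110 108 109 108
241  109 107 110  78  19  19  18  36 143 141 141 139 |  136 132 133 133 132 132  72  14  17  18  34 105 108 110 108
247  109 113  79  19  18  19  14  25 134 136 135 133 |  135 136 137 135 136 138  55  15  14  24  19  37 107 108 110
253   54  55  58  56  56  56  58  55  55  56  56  57 |   57  56  57  56  57  60  68  69  69  70  70  69  69  67  70
259   64  66  66  66  67  67  67  67  67  66  64  64 |   65  66  71  92  92  90  83  66  65  66  67  66  65  73  92
```

Call:
step_arm([
  [[0,0,0],[0,0,0.4],0.3],
  [[0,0,0],[0,0,0.7],0.3],
  [[0,0,0],[0,0,0.7],0.3],
])

```text
time_s: 9.32
tool_pos: [0.4037, -0.315, -0.0269]
orientation: [-0.0, 0.993, -0.122, 0.001]
contact_force: [0.8, -0.3, -0.1]
width: 0.0321
finger_force: 0.0
```

Call:
step_arm([
  [[0,0,0],[0,0,0.2],0.3],
  [[0,0,0],[0,0,0.2],0.3],
])

```text
time_s: 9.57
tool_pos: [0.4038, -0.3152, -0.0287]
orientation: [0.0, 0.993, -0.122, 0.001]
contact_force: [0.2, 0.6, 0.1]
width: 0.0318
finger_force: 0.0
```

Call:
step_arm([
  [[0,0,0],[0,0,0.15],1],
  [[0,0,0],[0,0,0.15],1],
  [[0,0,0],[0,0,0.15],1],
  [[0,0,0],[0,0,0.15],1],
  [[0,0,0],[0,0,0.15],1],
  [[0,0,0],[0,0,0.15],1],
])

```text
time_s: 10.32
tool_pos: [0.4039, -0.3152, -0.0301]
orientation: [0.0, 0.993, -0.122, 0.001]
contact_force: [0.3, 0.6, -0.2]
width: 0.0103
finger_force: 25.0
```

Gripped at TCP z = -0.030 (reported z is about 33 mm low). Now I'll carry it.

```bash
python3 -c "
from h import *
go(.5935,-.297,.05,94)"
```

```text
turn [ 1.00e-01 -1.00e-01 -1.08e+02] shift [17.97 -6.36 -7.98]
```

Call:
step_arm([
  [[0,0,0],[0,0,-3],1],
  [[0,0,-10],[1,0,-8],1],
  [[0,0,-20],[6,-2,-8],1],
  [[0,0,-30],[11,-4,-8],1],
  [[0,0,-40],[15,-5.5,-8],1],
  [[0,0,-50],[18,-6.4,-8],1],
  [[0,0,-60],[18,-6.4,-8],1],
  [[0,0,-70],[18,-6.4,-8],1],
  [[0,0,-80],[18,-6.4,-8],1],
  [[0,0,-90],[18,-6.4,-8],1],
])

```text
time_s: 11.58
tool_pos: [0.5938, -0.2965, 0.0499]
orientation: [0.0, 0.786, 0.618, 0.0]
contact_force: [-0.6, -0.2, -0.7]
width: 0.0104
finger_force: 25.0
```

```bash
python3 -c "
from h import *
go(.5935,-.297,-.0245,94)"
```

```text
turn [  0.1   0.  -17.7] shift [-0.05 -0.03  7.44]
```

Finish the turn and lower to just above the tile; release only after a check.

Call:
step_arm([
  [[0,0,-9],[-0.05,0,2],1],
  [[0,0,-17.7],[-0.05,0,4],1],
  [[0,0,-17.7],[-0.05,0,6],1],
  [[0,0,-17.7],[-0.05,0,7.2],1],
  [[0,0,-17.7],[-0.05,0,7.4],1],
  [[0,0,-17.7],[-0.05,0,7.4],1],
])

```text
time_s: 12.32
tool_pos: [0.5942, -0.2974, -0.0234]
orientation: [0.001, 0.684, 0.729, 0.0]
contact_force: [0.4, -0.1, -0.6]
width: 0.0109
finger_force: 25.0
```

Run:
```python
from h import *
im,c=look('w7');report(im,c,{'blue':.0105},maxrow=400,amin=20)
```

```text
yellow [311  69   7  66 310] px [314.  96.] C [ 0.5866 -0.2206] ang 93.2 L 0.0324 W 0.0031 skew -0.42
yellow [308 293   3  11  30] px [309. 298.] C [ 0.5901 -0.3352] ang 95.5 L 0.007 W 0.0014 skew 0.13
blue [312 177  15  16 207] px [319. 185.] C [ 0.5922 -0.263 ] ang 72.7 L 0.0097 W 0.0088 skew 0.01
blue [310 204  19  46 685] px [319. 228.] C [ 0.5934 -0.2867] ang 93.3 L 0.0264 W 0.0101 skew 0.11
blue [311 278  19  25 446] px [320. 290.] C [ 0.5963 -0.3259] ang 93.2 L 0.016 W 0.0106 skew -0.07
```

View pics/w7.png

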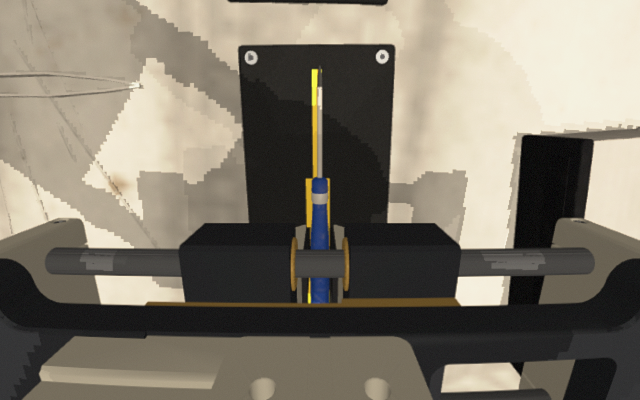

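The driver lies along its silhouette (tip at row 70, 3 mm sideways). Release and rise.

Call:
step_arm([
  [[0,0,0],[0,0,0.1],0.4],
  [[0,0,0],[0,0,0.1],0.4],
  [[0,0,0],[0,0,0.1],0.4],
  [[0,0,0],[0,0,0.1],0.4],
  [[0,0,0],[0,0,-4],0.4],
  [[0,0,0],[0,0,-10],0.4],
  [[0,0,0],[0,0,-18],0.4],
  [[0,0,0],[0,0,-22],0.4],
])

```text
time_s: 13.38
tool_pos: [0.5935, -0.2971, 0.1987]
orientation: [0.001, 0.684, 0.729, 0.001]
contact_force: [0.6, 0.1, 0.0]
width: 0.0275
finger_force: 0.0
```

Run:
```python
from h import *
im,c=look('w8');report(im,c,{'blue':.0105},maxrow=240,amin=20)
go(.40,-.08,.15,-14)
```

```text
yellow [307   0  17  24 403] px [315.  11.] C [ 0.5816 -0.1056] ang 93.6 L 0.0252 W 0.019 skew -0.01
yellow [316 100   4  25  69] px [317. 111.] C [ 0.5913 -0.221 ] ang 91.9 L 0.0294 W 0.0038 skew -0.2
yellow [314 196   2  15  28] px [314. 203.] C [ 0.595  -0.3404] ang 94.2 L 0.0198 W 0.0016 skew -0.01
blue [164   0  31  15 329] px [181.   5.] C [ 0.4229 -0.1088] ang 174.9 L 0.036 W 0.0155 skew 0.26
blue [317 146   6   6  27] px [319. 149.] C [ 0.5973 -0.2663] ang 49.5 L 0.009 W 0.0064 skew 0.32
blue [317 158   8  56 366] px [320. 187.] C [ 0.6012 -0.3153] ang 94.1 L 0.0744 W 0.0096 skew 0.04
turn [  1.   -0.4 107.7] shift [ 23.15 -18.25   5.34]
```

Call:
step_arm([
  [[0,0,10],[6,-4,3],0.1],
  [[0,0,20],[12,-8,6],0.1],
  [[0,0,30],[18,-13,9],0.1],
  [[0,0,40],[23,-17,12],0.1],
  [[0,0,50],[23,-17,12],0.1],
  [[0,0,60],[23,-17,12],0.1],
  [[0,0,70],[23,-17,12],0.1],
  [[0,0,80],[23,-17,12],0.1],
  [[0,0,90],[23,-17,12],0.1],
  [[0,0,100],[23,-17,12],0.1],
])

```text
time_s: 14.68
tool_pos: [0.4094, -0.0785, 0.0758]
orientation: [0.0, 0.998, -0.058, 0.001]
contact_force: [0.8, 0.1, 0.3]
width: 0.0414
finger_force: 0.0
```

```bash
python3 -c "
from h import *
go(.423,-.106,-.0305,-14.5)"
```

```text
turn [ 0.  -0.1  7.9] shift [ 1.65  2.57 10.64]
```

Call:
step_arm([
  [[0,0,7.9],[1.65,2.55,1],0.1],
  [[0,0,7.9],[1.65,2.55,4],0.1],
  [[0,0,7.9],[1.65,2.55,8],0.1],
  [[0,0,7.9],[1.65,2.55,10],0.1],
  [[0,0,7.9],[1.65,2.55,10.6],0.1],
  [[0,0,7.9],[1.65,2.55,10.6],1],
  [[0,0,7.9],[1.65,2.55,10.6],1],
  [[0,0,7.9],[1.65,2.55,10.6],1],
  [[0,0,7.9],[1.65,2.55,10.6],1],
  [[0,0,7.9],[1.65,2.55,10.6],1],
])

```text
time_s: 15.92
tool_pos: [0.4237, -0.106, -0.0294]
orientation: [0.0, 0.992, -0.124, 0.002]
contact_force: [-0.5, 0.6, 6.6]
width: 0.0175
finger_force: 25.0
```

Run:
```python
from h import *
im,c=look('w9');report(im,c,{'blue':.009},maxrow=400,amin=20)
print(manip.get_state()['tool_pos'])
go(.578,-.095,.05,92.5)
```

```text
red [  91  206   55   43 1557] px [116. 230.] C [0.4586 0.0033] ang -136.6 L 0.0343 W 0.0286 skew 0.22
red [ 120  276   52   30 1042] px [147. 289.] C [0.4207 0.0025] ang 52.8 L 0.0329 W 0.0238 skew 0.13
blue [ 303  213   34   37 1080] px [319. 232.] C [ 0.4325 -0.1074] ang 164.6 L 0.0208 W 0.0178 skew 0.01
blue [305 278  29   3  83] px [319. 279.] C [ 0.4049 -0.1001] ang 75.5 L 0.0158 W 0.0013 skew 0.01
[ 0.42371411 -0.1059937  -0.02944151]
turn [ 2.000e-01 -1.000e-01 -1.067e+02] shift [14.71 -4.85 -7.9 ]
```

View pics/w9.png

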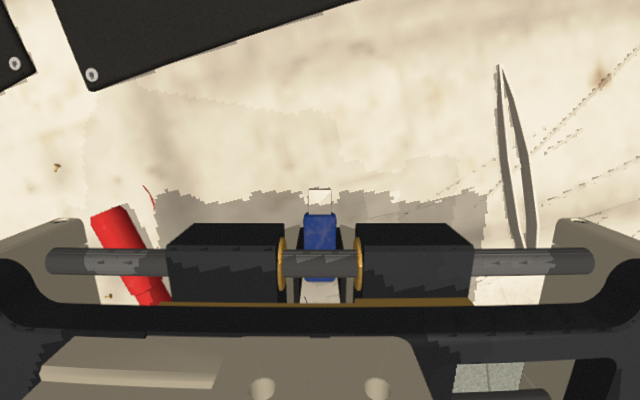

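The stick sits in the pads, plug forward (row 188), centre about 7.5 mm ahead of the TCP. Slight floor touch, so tips are at the bench at z ≈ -0.0295.

Call:
step_arm([
  [[0,0,0],[0,0,-2],1],
  [[0,0,-10],[0,0,-7.9],1],
  [[0,0,-20],[5,-1.5,-7.9],1],
  [[0,0,-30],[10,-3,-7.9],1],
  [[0,0,-40],[14.75,-4.6,-7.9],1],
  [[0,0,-50],[14.75,-4.6,-7.9],1],
  [[0,0,-60],[14.75,-4.6,-7.9],1],
  [[0,0,-70],[14.75,-4.6,-7.9],1],
  [[0,0,-80],[14.75,-4.6,-7.9],1],
  [[0,0,-90],[14.75,-4.6,-7.9],1],
])

```text
time_s: 17.23
tool_pos: [0.5771, -0.0973, 0.0491]
orientation: [0.001, 0.787, 0.616, 0.0]
contact_force: [-0.1, 0.2, 0.3]
width: 0.0175
finger_force: 25.0
```

```bash
python3 -c "
from h import *
go(.578,-.0975,-.0235,92.5)"
```

```text
turn [  0.1   0.  -16.4] shift [0.   0.09 7.26]
```

Call:
step_arm([
  [[0,0,-8],[0,0.1,2],1],
  [[0,0,-16.4],[0,0.1,4],1],
  [[0,0,-16.4],[0,0.1,6],1],
  [[0,0,-16.4],[0,0.1,7],1],
  [[0,0,-16.4],[0,0.1,7.2],1],
  [[0,0,-16.4],[0,0.1,7.2],1],
])

```text
time_s: 17.98
tool_pos: [0.5787, -0.0977, -0.0224]
orientation: [0.001, 0.694, 0.72, 0.001]
contact_force: [-0.3, 0.2, -0.9]
width: 0.0178
finger_force: 25.0
```

Run:
```python
from h import *
im,c=look('w10');report(im,c,{'blue':.014},maxrow=400,amin=10)
```

```text
red [   0   30  124   50 4523] px [61. 55.] C [ 0.4377 -0.0008] ang -174.0 L 0.0733 W 0.0213 skew 0.1
red [120  95  12   3  19] px [125.  96.] C [ 0.4733 -0.0203] ang 177.3 L 0.006 W 0.0009 skew -0.01
blue [ 303  212   34   38 1098] px [319. 232.] C [ 0.5787 -0.0884] ang 83.9 L 0.0234 W 0.0194 skew -0.02
blue [304 278  31   4 118] px [319. 279.] C [ 0.5792 -0.1179] ang -178.0 L 0.0171 W 0.0019 skew -0.0
```

Call:
step_arm([
  [[0,0,0],[0,0,0.1],0.2],
  [[0,0,0],[0,0,0.1],0.2],
  [[0,0,0],[0,0,0.1],0.2],
  [[0,0,0],[0,0,0.1],0.2],
  [[0,0,0],[0,0,-4],0.2],
  [[0,0,0],[0,0,-10],0.2],
  [[0,0,0],[0,0,-18],0.2],
  [[0,0,0],[0,0,-22],0.2],
])

```text
time_s: 19.02
tool_pos: [0.5779, -0.0975, 0.1995]
orientation: [0.001, 0.694, 0.72, 0.001]
contact_force: [1.5, -1.7, -0.2]
width: 0.0367
finger_force: 0.0
```

Run:
```python
from h import *
im,c=look('w11');report(im,c,{'blue':.014},maxrow=240,amin=20)
go(.38,.115,.20,2)
```

```text
yellow [304   0  17  66 788] px [312.  31.] C [0.5696 0.0723] ang 93.0 L 0.0728 W 0.0195 skew -0.12
yellow [334   0  22  62 778] px [347.  29.] C [0.611  0.0771] ang 101.7 L 0.0708 W 0.0205 skew -0.1
yellow [501  78  16   7  29] px [508.  80.] C [0.8208 0.0309] ang -165.2 L 0.0198 W 0.0069 skew -0.12
red [144   0  47   9 269] px [165.   3.] C [0.3962 0.1006] ang -177.8 L 0.0556 W 0.0094 skew -0.21
red [178  84  56  18 759] px [207.  93.] C [ 0.4384 -0.0012] ang -174.0 L 0.0703 W 0.0174 skew 0.08
red [124  93  29  14 317] px [137.  99.] C [ 0.3509 -0.0106] ang -176.6 L 0.0363 W 0.0154 skew 0.01
blue [313 163  15  32 409] px [320. 178.] C [ 0.5853 -0.1035] ang 91.3 L 0.0412 W 0.0181 skew -0.0
turn [ 0.9 -0.4 90.2] shift [ 22.1  -19.31   0.4 ]
```

View pics/w11.png

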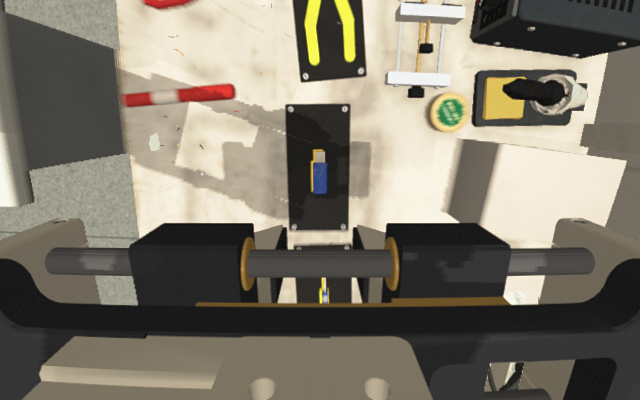

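The stick is on its silhouette ((320,178), yellow sliver at the left ≈ 3 mm off) and the marker is unmoved. Next, the cutters.

Call:
step_arm([
  [[0,0,10],[6,-5,0],-1],
  [[0,0,20],[11,-10,0],-1],
  [[0,0,30],[17,-15,0],-1],
  [[0,0,40],[22.1,-19.3,0],-1],
  [[0,0,50],[22.1,-19.3,0],-1],
  [[0,0,60],[22.1,-19.3,0],-1],
  [[0,0,70],[22.1,-19.3,0],-1],
  [[0,0,80],[22.1,-19.3,0],-1],
  [[0,0,90],[22.1,-19.3,0],-1],
  [[0.9,-0.4,90],[22.1,-19.3,0.4],-1],
])

```text
time_s: 20.32
tool_pos: [0.3766, 0.116, 0.1926]
orientation: [-0.003, 1.0, 0.02, -0.006]
contact_force: [-0.2, -0.4, 0.3]
width: 0.0919
finger_force: 0.0
```

Run:
```python
from h import *
im,c=look('w12');report(im,c,{'red':.0055},maxrow=240,amin=60);print(c['T'][:3,3])
```

```text
yellow [153   0  44  17 557] px [175.   7.] C [0.5629 0.2912] ang 91.0 L 0.0505 W 0.0173 skew -0.02
yellow [ 285    0  114   24 1507] px [341.  11.] C [0.5647 0.1007] ang 87.0 L 0.1285 W 0.0217 skew -0.02
yellow [483   5  46  17 187] px [500.  16.] C [ 0.5708 -0.0886] ang 83.5 L 0.0565 W 0.0134 skew -0.38
yellow [597   9  43  11 186] px [618.  13.] C [ 0.586  -0.2297] ang 92.5 L 0.0576 W 0.0077 skew -0.09
red [412 100  14  56 747] px [419. 127.] C [ 0.4384 -0.0014] ang -173.1 L 0.067 W 0.0162 skew 0.09
red [319 109  21  73 525] px [331. 146.] C [0.4127 0.1066] ang -166.6 L 0.0907 W 0.0184 skew -0.09
red [299 110  14  74 524] px [305. 148.] C [0.4092 0.1359] ang 178.4 L 0.0904 W 0.0178 skew -0.08
red [412 181  12  28 323] px [418. 194.] C [ 0.3546 -0.0105] ang -172.9 L 0.0371 W 0.0145 skew 0.01
blue [499   0  37  18 579] px [518.   8.] C [ 0.5796 -0.1016] ang 94.6 L 0.0425 W 0.0182 skew 0.05
blue [  2  20  38   6 130] px [21. 23.] C [0.5491 0.4869] ang 84.2 L 0.0506 W 0.0042 skew 0.09
[0.4453094  0.11841969 0.38112618]
```

View pics/w12.png

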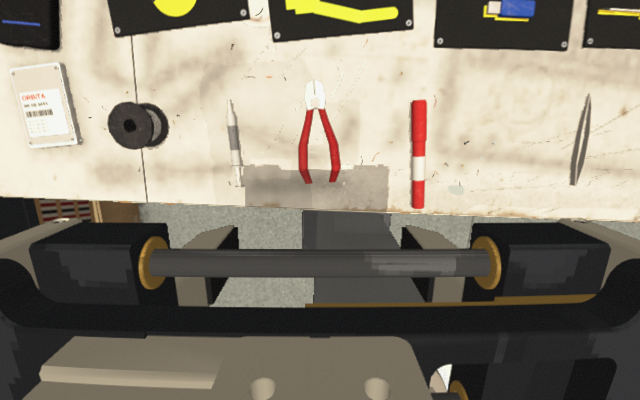

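Cutters: jaw tip (313,81), handle ends (308,183) and (335,182); spool at (137,125), syringe (235,100–185).

Run:
```python
from h import *
c=manip.camera_info('wrist')
j=pix2w(c,[313.5,81],.006)[0];h=pix2w(c,[[308.5,183],[334.5,182]],.006)
print(j,h)
m=h.mean(0);d=j-m;print(np.linalg.norm(d),np.degrees(np.arctan2(d[1],d[0])),(j+m)/2)
# spool: dark blob
im=cv2.imread('pics/w12.png')[:,:,::-1].copy();v=im.max(2)<70;v[:90]=0;v[170:]=0;v[:,:90]=0;v[:,180:]=0
for p,s,ce in comps(v,100):print('spool',s,ce)
print('disc edges top flange',pix2w(c,[[108,125],[160,122]],.038),'syr',pix2w(c,[[231,100],[239,186]],.008))
```

```text
[0.4874964  0.12936229] [[0.36407194 0.13139855]
 [0.36675462 0.09822282]]
0.12294729462437243 6.7972560927306285 [0.42645484 0.12208649]
spool [ 109  103   59   46 1560] [136.88910256 124.62884615]
disc edges top flange [[0.43000834 0.3629502 ]
 [0.43487207 0.3007283 ]] syr [[0.46236281 0.22735511]
 [0.35695225 0.2203639 ]]
```

```bash
python3 -c "
from h import *
go(.4265,.1215,-.0275,6)"
```

```text
turn [-0.3  0.8 -3.6] shift [ 5.33 -0.23 21.88]
```

Call:
step_arm([
  [[-0.3,0.8,-3.6],[5.3,-0.2,5],-0.6],
  [[-0.3,0.8,-3.6],[5.3,-0.2,11],-0.6],
  [[-0.3,0.8,-3.6],[5.3,-0.2,16],-0.6],
  [[-0.3,0.8,-3.6],[5.3,-0.2,20],-0.6],
  [[-0.3,0.8,-3.6],[5.3,-0.2,21.6],-0.6],
  [[-0.3,0.8,-3.6],[5.3,-0.2,21.9],-0.6],
  [[-0.3,0.8,-3.6],[5.3,-0.2,21.9],-0.6],
])

```text
time_s: 21.25
tool_pos: [0.4271, 0.121, -0.0267]
orientation: [-0.0, 0.999, 0.051, 0.001]
contact_force: [-0.2, 0.1, 0.1]
width: 0.0737
finger_force: 0.0
```

Call:
step_arm([
  [[0,0,0],[0,0,0],1],
  [[0,0,0],[0,0,0],1],
  [[0,0,0],[0,0,0],1],
  [[0,0,0],[0,0,0],1],
], squeeze=30)

```text
time_s: 21.75
tool_pos: [0.4268, 0.1211, -0.0267]
orientation: [-0.0, 0.999, 0.05, 0.001]
contact_force: [-0.4, 1.7, 3.1]
width: 0.0419
finger_force: 28.2
```

Run:
```python
from h import *
im,c=look('w13');s=manip.get_state();print(s['tool_pos'],yaw(),s['width'],s['finger_force'])
report(im,c,{'red':.009},maxrow=400,amin=60)
go(.581,.099,.05,97.5)
```

```text
[ 0.4267402   0.12104665 -0.02674974] 5.792094298618881 0.042137215059001754 28.201575565071835
yellow [424   0  91   4 170] px [460.   1.] C [0.5574 0.0622] ang 98.3 L 0.0446 W 0.0015 skew -0.53
red [ 518  185   47   64 2250] px [541. 216.] C [0.4548 0.0005] ang -175.0 L 0.0367 W 0.0229 skew 0.11
red [282 193  31  57 890] px [298. 222.] C [0.439  0.1347] ang 169.2 L 0.0353 W 0.0093 skew -0.03
red [325 193  32  57 913] px [340. 222.] C [0.4412 0.1125] ang -156.3 L 0.0356 W 0.0095 skew -0.03
red [513 275  32  30 737] px [529. 288.] C [ 0.4105 -0.0056] ang -143.2 L 0.0249 W 0.0213 skew 0.21
red [276 278  20  25 469] px [286. 290.] C [0.3968 0.1387] ang -179.9 L 0.0168 W 0.0114 skew 0.06
red [344 278  20  25 466] px [353. 290.] C [0.4007 0.0994] ang -166.5 L 0.0172 W 0.0116 skew 0.04
red [495 361  30  30 686] px [509. 375.] C [ 0.346  -0.0113] ang -165.5 L 0.0248 W 0.019 skew 0.13
turn [  0.1  -0.1 -91.7] shift [15.14  3.75 -7.65]
```

View pics/w13.png

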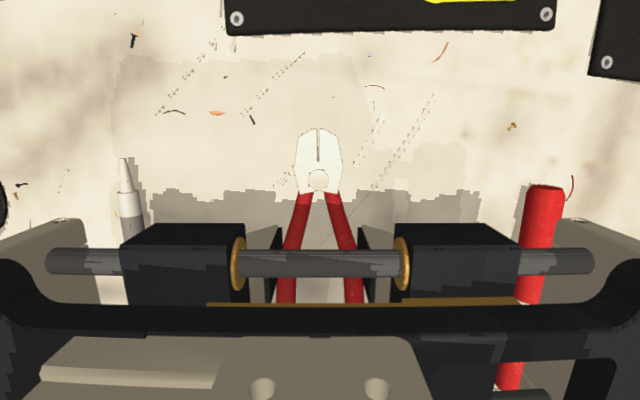

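Run:
```python
from h import *
c=manip.camera_info('wrist');s=manip.get_state()
for z in(.004,.006,.01):
    j=pix2w(c,[318,128],z)[0];print(j,np.linalg.norm(j-s['tool_pos'][:2]))
```

```text
[0.48955865 0.12892193] 0.06331016584424433
[0.4895908  0.12891458] 0.06334115330744503
[0.4896551  0.12889989] 0.06340313425937567
```

The TCP is at the cutters' centre (jaw tip 63 mm ahead). Lift and turn; also check how close the white rack behind the tile is.

Call:
step_arm([
  [[0,0,0],[0,0,-2],1],
  [[0,0,0],[0,0,-7],1],
  [[0,0,-10],[0,0,-9],1],
  [[0,0,-20],[5,1,-9],1],
  [[0,0,-30],[10,2.5,-9],1],
  [[0,0,-40],[15.2,3.7,-9],1],
  [[0,0,-50],[15.2,3.7,-9],1],
  [[0,0,-60],[15.2,3.7,-9],1],
  [[0,0,-70],[15.2,3.7,-9],1],
  [[0,0,-80],[15.2,3.7,-9],1],
])

```text
time_s: 23.05
tool_pos: [0.5811, 0.0994, 0.0626]
orientation: [-0.0, 0.731, 0.683, 0.0]
contact_force: [-0.1, 0.1, -1.1]
width: 0.0417
finger_force: 28.2
```

Run:
```python
from h import *
ct=manip.camera_info('top')
im=cv2.imread('pics/top0.png')[:,:,::-1]
for z in(0,.04): print(z,pix2w(ct,[[262,154],[300,154]],z))
print(cv2.cvtColor(im,cv2.COLOR_RGB2GRAY)[146:162,250:310:5])
# same corner in w11 (near bar, lower left): camera pose then
T=np.array(manip.camera_info('wrist')['T'])
s=manip.get_state();print(s['width'],s['finger_force'])
r0=R.from_quat(s['orientation'],scalar_first=True).as_matrix();A=np.eye(4);A[:3,:3]=r0;A[:3,3]=s['tool_pos']
M=np.linalg.inv(A)@T
B=np.eye(4);B[:3,:3]=R.from_quat([.001,.694,.72,.001],scalar_first=True).as_matrix();B[:3,3]=[.5779,-.0975,.1995]
c=dict(manip.camera_info('wrist'));c['T']=B@M
for z in(0,.02,.04,.06): print(z,pix2w(c,[[386,85],[450,82],[398,10]],z).round(3).tolist())
go(.5805,.0998,.01,97.2)
```

```text
0 [[0.65970183 0.14466085]
 [0.66234768 0.04174108]]
0.04 [[0.64882284 0.13975617]
 [0.65137922 0.0403166 ]]
[[136 104 135 114 115 117 119 111 112 110 111 134]
 [135 105 137 112 122 118 120 112 113 113 117 134]
 [138 102 132 113 121 121 119 119 116 112 116 131]
 [137 100 133 110 119 116 119 120 114 113 112 132]
 [134 100 119 103 112 113 114 111 114 110 110 133]
 [137  96  86 106 112 108  94 108 109 105 109 133]
 [134  98  68 104 111 109  79 109 110  95 104 132]
 [123 102  85 105 112 111  88 107 107 102 104 130]
 [ 99 107 105 114 119 116 108 110 111 103 111 120]
 [ 86 106 112 116 120 121 117 114 110 107 112  93]
 [ 98 106 111 112 121 122 121 108 111 105 115  80]
 [112 106 108 111 114 119 116 108 105 104 114  97]
 [115 108 106 108 112 113 115 102 105 108 114 112]
 [121 113 109 110 107 110 110 109 108 116 120 116]
 [121 119 113 112 110 112 113 111 111 119 122 120]
 [127 119 119 113 113 117 120 114 116 123 129 118]]
0.041722005922861884 28.152405367800384
0 [[0.657, 0.018], [0.737, 0.025], [0.664, 0.103]]
0.02 [[0.653, 0.015], [0.728, 0.022], [0.66, 0.096]]
0.04 [[0.648, 0.013], [0.72, 0.019], [0.655, 0.09]]
0.06 [[0.644, 0.01], [0.712, 0.017], [0.651, 0.083]]
turn [  0.   -0.  -11.1] shift [ 0.04 -0.07  5.26]
```

Grip holds. Lower in guarded steps because of the rack.

Call:
step_arm([
  [[0,0,-5.5],[0,-0.1,1],1],
  [[0,0,-11.1],[0,-0.1,2],1],
  [[0,0,-11.1],[0,-0.1,3],1],
  [[0,0,-11.1],[0,-0.1,4],1],
  [[0,0,-11.1],[0,-0.1,5],1],
  [[0,0,-11.1],[0,-0.1,5.2],1],
])

```text
time_s: 23.8
tool_pos: [0.5801, 0.0995, 0.0102]
orientation: [-0.0, 0.664, 0.748, 0.0]
contact_force: [-0.0, -0.5, -2.0]
width: 0.042
finger_force: 28.2
```

Call:
step_arm([
  [[0,0,0],[0,0,0.3],1],
  [[0,0,0],[0,0,0.6],1],
  [[0,0,0],[0,0,0.9],1],
  [[0,0,0],[0,0,1.2],1],
  [[0,0,0],[0,0,1.2],1],
])

```text
time_s: 24.42
tool_pos: [0.5805, 0.0995, -0.0011]
orientation: [0.0, 0.663, 0.748, 0.0]
contact_force: [0.1, -0.9, -2.0]
width: 0.0417
finger_force: 28.2
```

Run:
```python
from h import *
im,c=look('w14');report(im,c,{'red':.014},maxrow=400,amin=40)
go(.5805,.0998,-.0215,97.2);print(manip.get_state()['width'])
```

```text
red [324 191  33  59 945] px [339. 222.] C [0.5916 0.1087] ang 114.4 L 0.042 W 0.0112 skew 0.03
red [283 192  30  58 937] px [298. 222.] C [0.567  0.1055] ang 80.3 L 0.0407 W 0.011 skew 0.04
red [275 278  20  25 473] px [285. 290.] C [0.5629 0.057 ] ang 86.8 L 0.0199 W 0.0133 skew 0.01
red [344 278  21  25 477] px [354. 290.] C [0.6076 0.0623] ang 106.5 L 0.02 W 0.0136 skew 0.01
turn [ 0.1 -0.  -0.3] shift [ 0.03 -0.01  2.06]
0.042031574782752906
```

Call:
step_arm([
  [[0,0,0],[0,0,0.3],1],
  [[0,0,0],[0,0,0.6],1],
  [[0,0,0],[0,0,0.9],1],
  [[0,0,0],[0,0,1.1],1],
  [[0,0,0],[0,0,1.1],1],
])

```text
time_s: 25.1
tool_pos: [0.5805, 0.0995, -0.012]
orientation: [0.0, 0.663, 0.748, 0.0]
contact_force: [0.3, 0.3, -1.4]
width: 0.0419
finger_force: 28.2
```

Call:
step_arm([
  [[0,0,0],[0,0,0.3],1],
  [[0,0,0],[0,0,0.6],1],
  [[0,0,0],[0,0,0.9],1],
  [[0,0,0],[0,0,0.95],1],
  [[0,0,0],[0,0,0.95],1],
])

```text
time_s: 25.72
tool_pos: [0.5806, 0.0995, -0.0213]
orientation: [0.0, 0.663, 0.748, 0.0]
contact_force: [-0.1, -0.7, -0.5]
width: 0.042
finger_force: 28.2
```

Run:
```python
from h import *
im,c=look('w15');report(im,c,{'red':.014},maxrow=400,amin=20)
go(.5805,.0998,-.0225,97.2)
```

```text
red [283 193  30  57 894] px [298. 223.] C [0.5676 0.1123] ang 80.5 L 0.0353 W 0.0097 skew 0.06
red [325 192  32  58 907] px [339. 223.] C [0.5896 0.1151] ang 113.9 L 0.0364 W 0.0099 skew 0.06
red [276 278  20  25 485] px [286. 290.] C [0.5644 0.0698] ang 89.2 L 0.0172 W 0.012 skew -0.01
red [343 278  21  25 490] px [353. 290.] C [0.6033 0.0744] ang 104.9 L 0.0174 W 0.0123 skew -0.05
turn [ 0.1 -0.  -0.3] shift [ 0.03 -0.01  0.12]
```

Call:
step_arm([
  [[0,0,0],[0,0,0.1],-0.5],
  [[0,0,0],[0,0,0.1],-0.5],
  [[0,0,0],[0,0,0.1],-0.5],
  [[0,0,0],[0,0,0.1],-0.5],
  [[0,0,0],[0,0,-2],-0.5],
  [[0,0,0],[0,0,-6],-0.5],
  [[0,0,0],[0,0,-12],-0.5],
  [[0,0,0],[0,0,-18],-0.5],
  [[0,0,0],[0,0,-22],-0.5],
])

```text
time_s: 26.9
tool_pos: [0.5811, 0.0995, 0.2021]
orientation: [0.002, 0.663, 0.748, 0.002]
contact_force: [0.3, -0.3, -1.7]
width: 0.0684
finger_force: 0.0
```

Run:
```python
from h import *
im,c=look('w16');report(im,c,{'red':.014},maxrow=240,amin=15)
go(.40,.30,.20,45)
```

```text
yellow [ 316    0   48   40 1636] px [340.  18.] C [0.5876 0.2885] ang -172.9 L 0.0561 W 0.0433 skew 0.0
yellow [334 209   6  12  37] px [337. 215.] C [0.6169 0.047 ] ang 77.3 L 0.0171 W 0.0052 skew 0.29
yellow [298 213   5   9  35] px [300. 217.] C [0.5663 0.0379] ang 111.9 L 0.0125 W 0.0057 skew -0.01
red [426  48  11  11  88] px [431.  53.] C [0.7013 0.2636] ang -137.8 L 0.0126 W 0.0108 skew -0.02
red [456  55  12  11  94] px [461.  60.] C [0.7399 0.2611] ang -145.9 L 0.0131 W 0.0112 skew 0.01
red [480 148   7   8  37] px [483. 152.] C [0.7932 0.1564] ang 52.9 L 0.0114 W 0.009 skew 0.41
red [298 153  17  70 516] px [306. 189.] C [0.5711 0.0813] ang 90.4 L 0.0931 W 0.0179 skew 0.09
red [321 153  18  70 511] px [330. 189.] C [0.6011 0.0849] ang 103.6 L 0.0935 W 0.0173 skew 0.12
red [477 157   7   9  38] px [480. 161.] C [0.7925 0.1435] ang 137.4 L 0.0115 W 0.0091 skew 0.07
red [474 167   7   9  48] px [477. 171.] C [0.7919 0.1304] ang 90.5 L 0.011 W 0.0085 skew 0.06
red [449 174  10  15 101] px [453. 181.] C [0.7621 0.1133] ang 84.2 L 0.0191 W 0.0106 skew -0.08
red [203 231  23   9 150] px [211. 234.] C [0.4521 0.0032] ang -161.4 L 0.0326 W 0.0143 skew -0.4
turn [ 0.7 -0.3 51.9] shift [ 22.09 -15.79   0.5 ]
```

The cutters cover their silhouette (only slivers at the handle ends). Now a near look at the spool.

```bash
python3 -c "
from h import *
go(.38,.325,.20,10)"
```

```text
turn [ 0.6 -0.5 86.9] shift [ 24.81 -17.48   0.47]
```

Call:
step_arm([
  [[0,0,10],[6,-4,0],-1],
  [[0,0,20],[12,-8,0],-1],
  [[0,0,30],[18,-13,0],-1],
  [[0,0,40],[24.8,-17.5,0],-1],
  [[0,0,50],[24.8,-17.5,0],-1],
  [[0,0,60],[24.8,-17.5,0],-1],
  [[0,0,70],[24.8,-17.5,0],-1],
  [[0,0,80],[24.8,-17.5,0],-1],
  [[0,0,86.9],[24.8,-17.5,0],-1],
  [[0.6,-0.5,86.9],[24.8,-17.5,0.5],-1],
])

```text
time_s: 28.2
tool_pos: [0.3769, 0.3248, 0.1935]
orientation: [-0.0, 0.996, 0.088, -0.006]
contact_force: [-0.2, -0.5, -0.0]
width: 0.0918
finger_force: 0.0
```

Run:
```python
from h import *
im,c=look('w17');report(im,c,{},maxrow=220,amin=100)
v=im.max(2)<75;v[:60]=0;v[222:]=0
v=cv2.morphologyEx(v.astype(np.uint8),cv2.MORPH_CLOSE,np.ones((7,7)))
for p,s,ce in comps(v,300):
    P=pix2w(c,p,.038);C,d,l,w,sk=axis(P);print(s,ce.round(),'C',C.round(4),l.round(4),w.round(4))
g=im.mean(2).astype(int)
for col in (300,320): print(col,g[100:222:4,col])
```

```text
yellow [ 356    0   50   31 1211] px [380.  13.] C [0.5698 0.2895] ang 100.8 L 0.0557 W 0.0316 skew -0.0
yellow [517  17  43  11 105] px [536.  22.] C [0.6007 0.1053] ang 114.1 L 0.0519 W 0.0034 skew -0.18
yellow [501  49  80  21 298] px [539.  61.] C [0.5603 0.0885] ang 89.1 L 0.1039 W 0.0149 skew -0.31
red [518  19  75  18 674] px [559.  27.] C [0.599  0.0814] ang 103.3 L 0.0934 W 0.0191 skew 0.22
red [515  41  72  26 681] px [550.  56.] C [0.5683 0.0779] ang 90.7 L 0.0927 W 0.0187 skew 0.01
red [561 147  26  52 775] px [574. 172.] C [ 0.4375 -0.0039] ang -173.2 L 0.0678 W 0.0233 skew 0.1
blue [194   0  41  12 127] px [216.   5.] C [0.5489 0.4777] ang 84.6 L 0.0471 W 0.0037 skew 0.08
blue [ 29 172  26  38 529] px [ 41. 189.] C [0.2901 0.6942] ang 162.0 L 0.0636 W 0.0405 skew 0.08
[ 463   60  130   22 1656] [526.  69.] C [0.5416 0.1219] 0.1477 0.0227
[ 601   60   39   49 1514] [623.  84.] C [0.5443 0.0039] 0.0656 0.055
[ 295  108   46   47 1540] [317. 131.] C [0.4299 0.3372] 0.0507 0.0509
[   0  156  134   66 5491] [ 72. 193.] C [0.302  0.6292] 0.1725 0.0822
300 [220 221 217 208  49  56  57  62  60  60  54  53 214 224 233 233 227 193
 143 210 206 146 152 159 159 161 166 148 135 152 145]
320 [216 220  60  64  63  68  90 223 223  86  68  69  65  65 227 218 210 134
 126 123 129 132 139 146 152 157 158 159 143 148 146]
```

```bash
python3 -c "
from h import *
go(.430,.336,-.0235,10)"
```

```text
turn [-0.1  0.7  0.1] shift [ 5.72 -0.16 21.53]
```

Call:
step_arm([
  [[-0.1,0.7,0],[5.7,-0.15,3],-1],
  [[-0.1,0.7,0],[5.7,-0.15,8],-1],
  [[-0.1,0.7,0],[5.7,-0.15,12],-1],
  [[-0.1,0.7,0],[5.7,-0.15,15],-1],
  [[-0.1,0.7,0],[5.7,-0.15,16.5],-1],
  [[-0.1,0.7,0],[5.7,-0.15,16.5],-1],
])

```text
time_s: 29.0
tool_pos: [0.4307, 0.3358, 0.0273]
orientation: [0.0, 0.996, 0.087, -0.0]
contact_force: [0.6, -1.1, 0.3]
width: 0.0921
finger_force: 0.0
```

Call:
step_arm([
  [[0,0,0],[0,0,2],-1],
  [[0,0,0],[0,0,4],-1],
  [[0,0,0],[0,0,5],-1],
  [[0,0,0],[0,0,5],1],
  [[0,0,0],[0,0,5],1],
  [[0,0,0],[0,0,5],1],
  [[0,0,0],[0,0,5],1],
  [[0,0,0],[0,0,5],1],
  [[0,0,0],[0,0,5],1],
], squeeze=20)

```text
time_s: 30.12
tool_pos: [0.4313, 0.336, -0.0218]
orientation: [0.0, 0.996, 0.087, 0.001]
contact_force: [-0.4, -1.1, 3.2]
width: 0.0499
finger_force: 20.0
```

```bash
python3 -c "
from h import *
s=manip.get_state();print(s['tool_pos'],s['width'],s['finger_force'],s['contact_force'])
go(.585,.292,.04,10);go(.585,.292,-.0175,10)"
```

```text
[ 0.43131259  0.33597149 -0.02178377] 0.04986114403603884 20.00036743003875 [-0.35456945 -1.1036668   3.15565596]
turn [ 0.  -0.1 -0. ] shift [14.38  7.   -6.15]
turn [ 0.  -0.1 -0. ] shift [14.37  6.99 -0.4 ]
```

Run:
```python
from h import *
im,c=look('w18');g=im.mean(2).astype(int)
for col in (310,320,330): print(col,g[140:250:4,col])
for r in (160,180,200,220): print(r,pix2w(c,[320,r],.038))
print(g[215,240:400:4])
```

```text
310 [196 179 153 221 218 222 214 126 196 204 220 222 221 224  57  57  44  83
  37  57  41  44  41  50  40  44  38  36]
320 [216 209 203 197 195 198 204 210 215 216 216 219 221 219  55  38  43  84
  32  37  41  42  38  42  40  42  41  38]
330 [207 203 199 195 195 197 200 203 206 209 211 213 216 219  65  59  40  39
  28  34  36  42  38  37  41  42  40  43]
160 [[0.48060492 0.34520213]]
180 [[0.47188919 0.34367891]]
200 [[0.46288976 0.34210599]]
220 [[0.45358021 0.34047875]]
[145 146 146 149 151 153 152 150 151 149  39  32  34  36  25  34  38  51
  38  37  36  42  31  28  27  50  40  36  35  41 133 129 131 130 130 128
 128 127 129 126]
```

Gripped and centred (front flange edge at row ~195). Carry it to its disc.

Call:
step_arm([
  [[0,0,0],[0,0,-2],1],
  [[0,0,0],[0,0,-6.2],1],
  [[0,0,0],[5,2.4,-6.2],1],
  [[0,0,0],[10,4.9,-6.2],1],
  [[0,0,0],[14.4,7,-6.2],1],
  [[0,0,0],[14.4,7,-6.2],1],
  [[0,0,0],[14.4,7,-4],1],
  [[0,0,0],[14.4,7,-2],1],
  [[0,0,0],[14.4,7,-0.8],1],
  [[0,0,0],[14.4,7,-0.8],1],
])

```text
time_s: 31.42
tool_pos: [0.5838, 0.2921, -0.0149]
orientation: [0.0, 0.996, 0.087, -0.0]
contact_force: [0.9, 0.2, -1.6]
width: 0.0501
finger_force: 20.0
```

Run:
```python
from h import *
im,c=look('w19');report(im,c,{},maxrow=300,amin=10);g=im.mean(2).astype(int);print(g[150:250:4,320])
go(.585,.292,-.0165,10)
```

```text
yellow [318 191  29  10  78] px [333. 195.] C [0.6102 0.29  ] ang 83.6 L 0.017 W 0.0026 skew 0.11
yellow [309 192   8   3  14] px [312. 193.] C [0.6094 0.3017] ang 109.2 L 0.0042 W 0.001 skew 0.11
red [430  41  24  25 418] px [442.  53.] C [0.6971 0.2465] ang 163.0 L 0.0125 W 0.0123 skew -0.0
[221 220 218 216 215  75  38  38  37  38  34  60  60  42  37 151  37  43
  39  41  40  40  40  45  37]
turn [ 0. -0.  0.] shift [0.04 0.04 0.26]
```

Disc edge visible as a thin sliver in front: centred. Release.

Call:
step_arm([
  [[0,0,0],[0,0,0.12],1],
  [[0,0,0],[0,0,0.12],-0.8],
  [[0,0,0],[0,0,0.12],-0.8],
  [[0,0,0],[0,0,0.12],-0.8],
  [[0,0,0],[0,0,0.12],-0.8],
  [[0,0,0],[0,0,-3],-0.8],
  [[0,0,0],[0,0,-8],-0.8],
  [[0,0,0],[0,0,-14],-0.8],
  [[0,0,0],[-6,0,-20],-0.8],
  [[0,0,0],[-12,0,-22],-0.8],
])

```text
time_s: 32.72
tool_pos: [0.4858, 0.2746, 0.1992]
orientation: [-0.001, 0.996, 0.087, 0.003]
contact_force: [-1.1, -0.3, 0.8]
width: 0.0826
finger_force: 0.0
```

```bash
python3 -c "
from h import *
print(yaw());go(.36,-.2,.25,0)"
```

```text
9.938505746597931
turn [-0.1 -0.3  9.9] shift [-20.55  44.57  -5.22]
```

Run:
```python
from h import *
im,c=look('w20');report(im,c,{'blue':.014,'red':.011},maxrow=222,amin=30)
v=(im.max(2)<75).astype(np.uint8);v[222:]=0
Hh=cv2.HoughCircles(cv2.medianBlur(cv2.cvtColor(im,cv2.COLOR_RGB2GRAY),3),cv2.HOUGH_GRADIENT,1.5,40,param1=120,param2=35,minRadius=15,maxRadius=35)
for x,y,r in (Hh[0] if Hh is not None else [])[:6]: print('circ',x,y,r,'z5',pix2w(c,[x,y],.005)[0],'z43',pix2w(c,[x,y],.043)[0])
print('top')
im=manip.capture('top');c=manip.camera_info('top');cv2.imwrite('pics/top1.png',im[:,:,::-1])
for k,m in masks(im).items():
    m[:150]=0;m[290:]=0;m[:,:160]=0;m[:,480:]=0
    for p,s,ce in comps(m,8):
        P=pix2w(c,p,.012 if k!='yellow' else .005);C,d,l,w,sk=axis(P)
        print(k,ce.round(),np.round(C,3),np.degrees(np.arctan2(d[1],d[0])).round(1),round(l,3),round(w,3))
```

```text
yellow [ 38   0  40  16 326] px [64.  5.] C [0.6328 0.6257] ang 86.2 L 0.0519 W 0.0174 skew 0.6
yellow [314  91  11  16 148] px [318.  99.] C [0.5729 0.2922] ang -170.7 L 0.0179 W 0.0124 skew -0.01
yellow [446 105  52  13 151] px [466. 111.] C [0.594  0.1007] ang 113.9 L 0.0657 W 0.0062 skew -0.54
yellow [510 108   9   7  31] px [515. 110.] C [0.6049 0.0456] ang 68.5 L 0.0129 W 0.005 skew 0.43
yellow [419 119   3  21  37] px [420. 130.] C [0.559  0.1599] ang -167.3 L 0.0249 W 0.0024 skew -0.15
yellow [443 143  42  16 181] px [462. 151.] C [0.5425 0.0957] ang 81.8 L 0.0581 W 0.0077 skew -0.17
yellow [582 151  34  26 116] px [590. 165.] C [ 0.5542 -0.0939] ang 71.1 L 0.0639 W 0.0184 skew -0.88
red [366   0   9  14 120] px [370.   6.] C [0.6837 0.252 ] ang -165.5 L 0.0143 W 0.0098 skew 0.02
red [ 450  108   73   51 1329] px [490. 133.] C [0.57   0.0776] ang 97.8 L 0.0925 W 0.063 skew 0.34
blue [145  94  35  11  53] px [162.  99.] C [0.5402 0.4816] ang 84.1 L 0.0433 W 0.0019 skew -0.01
blue [156 101  26   8  42] px [169. 105.] C [0.5351 0.473 ] ang 84.4 L 0.0318 W 0.002 skew 0.15
blue [1
[... 393 characters left out ...]
722] z43 [0.5718469  0.08209605]
circ 615.75 164.25 32.4 z5 [ 0.56513105 -0.12053963] z43 [ 0.56301889 -0.08062853]
circ 591.75 21.75 18.9 z5 [ 0.7261546  -0.02126449] z43 [0.70823585 0.00890143]
top
yellow [398. 183.] [ 0.589 -0.22 ] 94.8 0.027 0.003
yellow [420. 183.] [ 0.589 -0.283] 97.0 0.03 0.002
yellow [298. 189.] [0.564 0.044] 118.9 0.016 0.006
yellow [272. 189.] [0.563 0.113] 81.4 0.032 0.004
red [284. 175.] [0.599 0.086] 104.3 0.086 0.016
red [284. 187.] [0.568 0.082] 89.9 0.087 0.012
red [314. 236.] [ 0.44  -0.001] -174.3 0.063 0.014
red [316. 268.] [ 0.358 -0.009] -175.5 0.033 0.011
blue [431. 180.] [ 0.598 -0.309] 93.7 0.067 0.009
blue [352. 184.] [ 0.581 -0.099] 90.1 0.037 0.017
```

All four sit within about 5 mm of their silhouettes, and the marker is unmoved. Handing in.

```bash
python3 -c "
from workcell import manip
print(manip.job_done())"
```

```text
the job is handed in; nothing more can be done
None
```

I handed the job in after about 33 s of the 106 s allowed: the cutters, driver, spool and USB stick are each released on their own silhouettes, within about 5 mm and the right way round by camera. The marker has not moved, I left the syringe alone but did not re-measure it at the end, and no verdict came back on hand-in.

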